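# Turn the round-bottomed steel cup mouth-up on the cutting board

## Task

Three washed steel vessels are draining mouth-down on the dark mat. Pick up the round-bottomed cup (the one with the domed top as it stands now, not the flat-topped mould or the wide low bowl), turn it over and leave it standing mouth-up, wholly on the white cutting board, ready to be filled. Set it down rather than dropping it, and leave the other two vessels where they are.

Things in the scene. Friction and masses are not known exactly. Their poses are not given: they have to be found in the camera images.
- cup: Steel cup to turn, 62 mm tall, 0.28 kg. From the rim a straight 60 mm dia. cylinder for 34 mm (wall 3 mm), then a domed bottom to a flat foot 36 mm across. Weighted bottom (centre of mass 48 mm from rim): laid on its side and let go, it rolls upright by itself, its mouth centre moving 85 mm towards the bottom's side. Origin: mouth centre. z: mouth to bottom; up at start, down at the end.
- board: Fixed white cutting board, 240 mm (its x) by 320 mm (its y), 12 mm thick, flat on the counter, empty; left or right of the dark mat. Origin: centre of its underside, at counter level; z up.
- mould: Bystander, stays: flat-topped tapered steel mould, mouth-down on the mat, 70 mm tall, 66 mm dia. at the rim below, 48 mm at the top. Origin: centre of the mouth; z up. The three vessels stand in a loose row about 130 mm apart, in any order, on a fixed dark rubber mat (250 by 420 mm, 6 mm thick).
- bowl: Bystander, stays: wide low steel bowl, mouth-down on the mat, 42 mm tall, 96 mm dia. at the rim below, flat top 48 mm across. Origin: centre of the mouth; z up.

How it is judged:
By the outcome, as a careful person would: the job done as asked, in the order asked, and still so for the second after the job is handed in, with the robot touching nothing.
It also fails if it takes over 48 s, if anything falls off the work surface, if the arm or the gripper's body presses on something with over 40 N, if the wrist force passes 120 N, or if a joint passes its speed limit or range.

## Robot

A 6-joint arm with a two-finger parallel gripper is mounted at the origin on the work surface. World frame = base frame: x ahead of the robot, y to its left, z up, the work surface at z = 0. Lengths are in m, angles in rad, forces in N, time in s.
With the tool pointing down it reaches from about 0.225 to 0.725 m from the base axis. Payload 3.1 kg.
Tool frame: the origin (TCP) lies midway between the tips of the shut fingers; the grasp point (between the pads) lies 19 mm behind it; y points along the fingers, x is the direction in which the jaws open and shut, and the axes are right-handed (so a half turn about y gives the same grasp; the last joint's range is limited). The gripper opens to 85 mm and grips with 20 to 120 N. Pads are 22 mm wide; open, the fingers measure 114 mm over their backs; the gripper's body (76 mm by 85 mm) begins 54 mm behind the grasp point. The pads swing forward as they close: fully open they stand 13 mm farther back than shut.
Start: joints at [-1.426, 0.048, 0.099, 1.622, 0, 1.443], TCP at [0.141, -0.506, 0.204] pointing down, gripper open.
Joint ranges: [-2.91, 2.91], [-0.99, 1.94], [-1.21, 1.42], [-2.12, 2.29], [-1.49, 1.47], [-3.14, 3.14]. Speed limits (rad/s): [2.79, 2.79, 3.14, 3.14, 3.14, 3.14].

## Interface

Orientations are given as a unit quaternion [w, x, y, z].
In Python, from cell import r gives the robot as it stands.
- The arm moves only by the tool carry_out, never from a script. Its argument "rows" is a list of rows, each a list of 7 numbers: the opening, from 0 (shut) to 1 (fully open), then the shift along the tool's x, y, z in m, then the turn, a rotation vector about the tool's x, y, z in degrees. A call has 1 to 10 rows; each row is the pose to reach, as a shift and turn from the pose measured when the call began, along the tool's axes at that moment; what a row does not reach only later rows make up. A row lasts 1/8 s, in which the tool goes at most 62.5 mm and 10.7 degrees, less where a joint would pass 70% of its speed; a pose out of reach is approached as far as the arm can. A call with a gripper value outside its range is refused whole. The fingers move at their own pace and stop on an object; the grip force is fixed at half the most. Time passes only in rows, so rows that repeat a pose let the fingers close. It gives the time, the measured TCP pose, the force and the opening at its end, in the units of the state.
- r.get_obs(): the state, without advancing time (a new reading comes with each control period).
- r.get_image(name): name is "scene" or "top"; returns a dict with "pixels" (420x560x3 uint8, red, green, blue), "fx", "fy", "cx", "cy" (pixels), "dist" ([k1, k2, p1, p2, k3] as OpenCV has them; the pictures are not rectified), "camera_from_world" (4x4, takes a point from world to camera coordinates). Camera axes: x right, y down, z forward; pixel columns grow to the right and rows downward; lengths in m; the calibration is good to about 2 mm. A picture is of the moment at which its call begins. There is no depth.
- r.close_job(): hands the job in, once; it reports no verdict.
Trained networks look in a picture, given as the dict that the camera call returned (one of the last four; its "shot" number tells which), for a name from the list of things; names that differ only in an ending like _2 or _b are one class to them, and where a whole thing is asked for, a point or a joint stands for the part that bears it (a point fixed in the world has none). Each returns a list of dicts, best first, with "conf" (0 to 1); they miss things now and then, are a little off and sometimes report something else, mostly with a low value. They report only what shows in the picture. A call takes as long as a camera call.
- r.trace(picture, target): "region" (420x560 bool, what is visible of it) and "xy" ([column, row] in pixels, amid what is visible of it).
The state is a dict: "time_s": time; "joint_positions": joint angles; "dq": joint speeds; "joint_efforts": joint torques, N m; "position": TCP position; "orientation": TCP orientation; "contact_force": force on the tool from outside, world axes, zero at the start; "ft_torque": the same for the moment, N m; "grip_width": opening from 0.0 (shut) to 1.0 (fully open).
Only numpy, scipy, OpenCV 4.12 (cv2) and the standard library are available. Lean on these libraries where they do the work, as an engineer would, in place of code of your own. Each camera call takes 0.05 s, during which the arm holds its last target. There are 200 camera calls.

## Working session

There is one attempt and no reset: what is moved stays moved. The work goes in short steps, Python scripts to look and compute and a tool call to move; the robot and the scene stay as the last step left them, time stands still between calls to the robot, and variables do not carry over. Pictures are saved under pics/ and viewed, about 8 in all and at most 12, crops included, and the job is handed in when it is done.

Besides the shell and the picture viewer there is one more tool, called after "Request:" as a command line: name --pt "numbers of a row" for each row, then --argument value for the rest. carry_out: Moves the arm, as the interface text tells. Its arguments: {"type":"object","properties":{"rows":{"type":"array"}},"required":["rows"]}

```bash
mkdir -p pics; ls
cat > h.py <<'E'
import numpy as np,cv2
from cell import r
def K(im): return np.array([[im["fx"],0,im["cx"]],[0,im["fy"],im["cy"]],[0,0,1.]])
def ray(im,xy):
    T=np.array(im["camera_from_world"]);R,t=T[:3,:3],T[:3,3]
    u=cv2.undistortPoints(np.array([[xy]],float),K(im),np.array(im["dist"],float))[0,0]
    return -R.T@t, R.T@np.array([u[0],u[1],1])
def at(im,xy,z):
    c,d=ray(im,xy);return c+d*(z-c[2])/d[2]
def proj(im,P):
    T=np.array(im["camera_from_world"]);
    return cv2.projectPoints(np.array(P,float).reshape(-1,1,3),cv2.Rodrigues(T[:3,:3])[0],T[:3,3],K(im),np.array(im["dist"],float))[0][:,0]
E
python3 - <<'E'
from h import *
np.set_printoptions(precision=4,suppress=True)
o=r.get_obs();print(o)
for n in["scene","top"]:
    im=r.get_image(n);cv2.imwrite(f"pics/{n}0.png",im["pixels"][...,::-1])
    c,_=ray(im,[0,0]);print(n,im["camera_from_world"],c)
    for t in["cup","mould","bowl","board"]:
        for d in r.trace(im,t)[:2]:
            ys,xs=np.nonzero(d["region"]);print(t,d["conf"],d["xy"],xs.min(),xs.max(),ys.min(),ys.max(),at(im,d["xy"],0.03))
E
```

```text
pics
{'time_s': 0.0, 'joint_positions': array([-1.4258,  0.0487,  0.0976,  1.622 , -0.    ,  1.443 ]), 'dq': array([-0.    , -0.0001, -0.0009, -0.001 ,  0.0009,  0.0014]), 'joint_efforts': array([ -0.0015, -33.8777,  32.0018,   0.0203,  -0.0001,   0.    ]), 'position': array([ 0.1413, -0.5049,  0.2023]), 'orientation': array([ 0.5639, -0.5628,  0.428 , -0.4268]), 'contact_force': array([-0.3687,  0.7103,  0.3381]), 'ft_torque': array([ 0.0259,  0.    , -0.0032]), 'grip_width': 1.0008064804715344}
scene [[-0.573   0.8196  0.005   0.3191]
 [ 0.5504  0.3893 -0.7386 -0.2748]
 [-0.6073 -0.4205 -0.6741  1.2733]
 [ 0.      0.      0.      1.    ]] [1.1073 0.3808 0.6538]
cup 0.67 [445.0, 279.3] 426 465 256 298 [0.5234 0.3423 0.03  ]
mould 0.64 [360.8, 284.3] 341 377 256 305 [0.6207 0.2222 0.03  ]
bowl 0.66 [306.2, 248.3] 281 329 225 268 [0.6032 0.0966 0.03  ]
board 0.77 [206.0, 190.8] 116 288 141 246 [ 0.5854 -0.1746  0.03  ]
top [[ 0.0267 -0.9996 -0.0062  0.0057]
 [-0.9959 -0.0261 -0.0864  0.5661]
 [ 0.0862  0.0084 -0.9962  1.2567]
 [ 0.      0.      0.      1.    ]] [0.4553 0.0099 1.3009]
cup 0.88 [143.2, 223.5] 131 159 211 236 [0.5228 0.3484 0.03  ]
mould 0.88 [198.7, 185.5] 183 209 173 199 [0.6216 0.2142 0.03  ]
bowl 0.65 [247.3, 199.9] 230 267 180 217 [0.5886 0.0913 0.03  ]
board 0.6 [364.1, 213.4] 301 431 166 264 [ 0.5624 -0.2003  0.03  ]
```

Run:
```python
import cv2,numpy as np
a=cv2.imread("pics/scene0.png");b=cv2.imread("pics/top0.png")
a=cv2.resize(a[120:330,100:500],(800,420));b=cv2.resize(b[140:290,100:480],None,fx=2.1,fy=2.1)[:,:798]
cv2.imwrite("pics/both0a.png",a);cv2.imwrite("pics/both0b.png",b)
```

```text
(no output)
```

View pics/both0a.png

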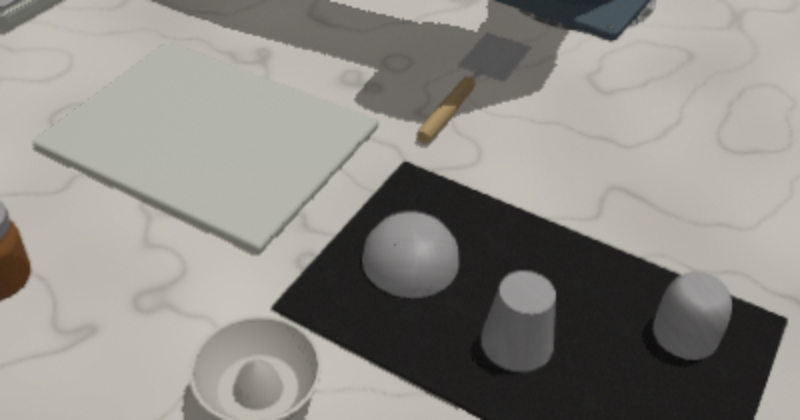

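View pics/both0b.png

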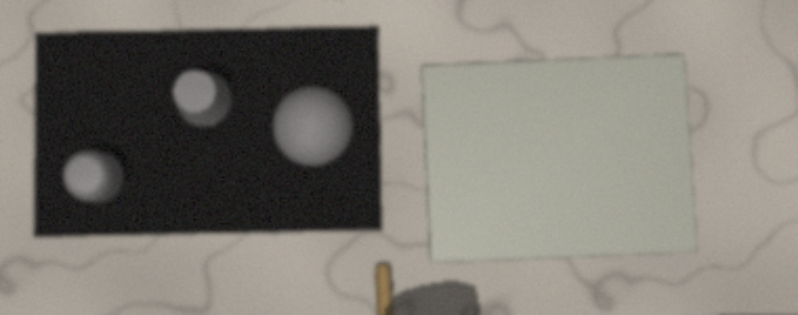

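The cup is the far-left dome (scene 445,279; top 143,223). The flat-topped mould is at top (199,186), the wide bowl at (247,200), and the empty board at (364,213). Next I fit the cup and board positions from both views.

```bash
cat >> h.py <<'E'
from scipy.spatial.transform import Rotation as Ro
from scipy.optimize import least_squares
def prof(name):
    if name=="cup":
        t=np.linspace(0,1,8)
        return [(0,.03),(.034,.03)]+[(.034+.028*np.sin(a)/np.sin(1.2),.018+.012*(np.cos(a)-np.cos(1.2))/(1-np.cos(1.2))) for a in t*1.2]
    return {"mould":[(0,.033),(.07,.024)],"bowl":[(0,.048),(.02,.044),(.042,.024)]}[name]
def mom(im,P):
    h=cv2.convexHull(proj(im,P).astype(np.float32));m=cv2.moments(h)
    p=h[:,0];return np.array([m["m10"]/m["m00"],m["m01"]/m["m00"],*p.min(0),*p.max(0)])
def fit(name,ims,x0):
    a=np.linspace(0,2*np.pi,40)
    obs=[]
    for im in ims:
        g=r.trace(im,name)[0]["region"].astype(np.uint8);m=cv2.moments(g,True);ys,xs=np.nonzero(g)
        obs.append([m["m10"]/m["m00"],m["m01"]/m["m00"],xs.min()-.5,ys.min()-.5,xs.max()+.5,ys.max()+.5])
    B=np.concatenate([np.c_[R*np.cos(a),R*np.sin(a),0*a+z] for z,R in prof(name)])
    f=lambda x:np.concatenate([(mom(im,B+x)-o)*[3,3,1,1,1,1] for im,o in zip(ims,obs)])
    s=least_squares(f,x0,diff_step=1e-3,x_scale=.01);return s.x,s.fun
def togo(p,q):
    "shift (mm) and turn (deg) in tool axes from now to TCP p, rotation q"
    o=r.get_obs();R=Ro.from_quat(np.roll(o["orientation"],-1))
    return R.inv().apply(np.array(p)-o["position"]),(R.inv()*q).as_rotvec(degrees=True),o
def tool(az,e,flip=1):
    "tool pointing along azimuth az, e rad below horizontal, jaws horizontal"
    z=np.array([np.cos(az)*np.cos(e),np.sin(az)*np.cos(e),-np.sin(e)]);x=flip*np.array([-np.sin(az),np.cos(az),0])
    return Ro.from_matrix(np.c_[x,np.cross(z,x),z])
E
python3 - <<'E'
from h import *
np.set_printoptions(precision=4,suppress=True)
ims=[r.get_image(n) for n in("scene","top")]
for n,x0 in dict(cup=[.523,.345,.006],mould=[.62,.215,.006],bowl=[.59,.095,.006]).items():
    x,f=fit(n,ims,x0);print(n,x,f.round(1))
for im in ims:
    g=r.trace(im,"board")[0]["region"].astype(np.uint8)
    c=max(cv2.findContours(g,0,2)[0],key=cv2.contourArea)
    b=cv2.approxPolyDP(cv2.convexHull(c),8,True)[:,0];print("board",[at(im,p,.012)[:2].round(3) for p in b])
o=r.get_obs();R=Ro.from_quat(np.roll(o["orientation"],-1));print(R.as_matrix())
for fl in(1,-1):
    q=tool(-1.426,.45,fl);print(fl,(R.inv()*q).as_rotvec(True))
E
```

```text
cup [0.5239 0.3428 0.0128] [ 0.6 -0.  -0.4  0.6 -0.5 -0.5  0.4 -0.  -0.8 -1.   0.6  0.9]
mould [0.6218 0.2207 0.0125] [ 1.6  0.2 -0.4 -1.1  0.5  1.1  1.7 -0.7  0.1 -1.   1.7  0.7]
bowl [0.594  0.089  0.0135] [ 0.6  0.  -0.   0.1  0.2 -0.1  0.6 -0.1  0.2 -0.8  0.1 -0.1]
board [array([ 0.689, -0.358]), array([ 0.454, -0.375]), array([ 0.434, -0.059]), array([ 0.67 , -0.038])]
board [array([ 0.689, -0.356]), array([ 0.454, -0.369]), array([ 0.435, -0.057]), array([ 0.671, -0.044])]
[[ 0.2694  0.      0.963 ]
 [-0.963  -0.0001  0.2694]
 [ 0.0001 -1.      0.    ]]
1 [-119.3191  -24.0242 -104.945 ]
-1 [-19.2308  95.5121  21.8627]
```

```bash
cat >> h.py <<'E'
def tool(az,e,flip=1,roll=0):
    "fingers (tool y) along azimuth az, e deg below horizontal, jaws (x) horizontal; roll deg about y"
    e=np.radians(e);y=np.array([np.cos(az)*np.cos(e),np.sin(az)*np.cos(e),-np.sin(e)]);x=flip*np.array([-np.sin(az),np.cos(az),0])
    return Ro.from_matrix(np.c_[x,y,np.cross(x,y)])*Ro.from_rotvec([0,roll,0],True)
def show(p,q):
    s,t,o=togo(p,q);R=Ro.from_quat(np.roll(o["orientation"],-1))
    print("togo",(s*1000).round(1),t.round(1),"| now",o["position"].round(4),"q",o["joint_positions"].round(2),"F",np.round(o["contact_force"],1),"w",round(o["grip_width"],3),"t",round(o["time_s"],2),"y",R.as_matrix()[:,1].round(3),"x",R.as_matrix()[:,0].round(3))
CUP=np.array([.5235,.343]);AZ=np.arctan2(CUP[1],CUP[0])
def grasp(back,e=25,zg=.032):
    q=tool(AZ,e);d=q.as_matrix()[:,1];return np.r_[CUP,zg]+d*(.025-back),q
E
python3 - <<'E'
from h import *
show([.45,0,.3],Ro.from_rotvec([0,0,82],True)*Ro.from_quat(np.roll(r.get_obs()["orientation"],-1)))
E
```

```text
togo [-403.8  -96.5  433.4] [  0. -82.   0.] | now [ 0.1414 -0.5056  0.2035] q [-1.43  0.05  0.1   1.62  0.    1.44] F [ 0.1 -0.1  0.4] w 0.996 t 1.0 y [ 0. -0. -1.] x [ 0.269 -0.963  0.   ]
```

Request:
carry_out --pt "1 -0.04 -0.02 0.043 0 -8 0" --pt "1 -0.081 -0.04 0.087 0 -16 0" --pt "1 -0.121 -0.06 0.13 0 -25 0" --pt "1 -0.162 -0.08 0.173 0 -33 0" --pt "1 -0.202 -0.09 0.217 0 -41 0" --pt "1 -0.242 -0.096 0.26 0 -49 0" --pt "1 -0.283 -0.096 0.303 0 -57 0" --pt "1 -0.323 -0.096 0.347 0 -66 0" --pt "1 -0.363 -0.096 0.39 0 -74 0" --pt "1 -0.404 -0.096 0.433 0 -82 0"

```text
time_s: 2.25
position: [0.4505, 0.0019, 0.2998]
orientation: [-0.705, 0.706, 0.049, -0.048]
contact_force: [0.8, -0.4, -0.1]
grip_width: 0.997
```

Run:
```python
from h import *
show([.42,.27,.25],tool(AZ,60))
show(*grasp(.16))
```

```text
togo [  6.6  49.6 269.7] [ -19.  -112.3  -30.1] | now [0.4505 0.0019 0.2998] q [-0.14 -0.1   0.15  1.82 -0.    1.29] F [ 0.8 -0.4 -0.1] w 0.997 t 2.25 y [ 0.001 -0.001 -1.   ] x [0.99  0.138 0.001]
togo [  8.4 210.5 275.6] [ -40.6 -100.9  -64.3] | now [0.4505 0.0019 0.2998] q [-0.14 -0.1   0.15  1.82 -0.    1.29] F [ 0.8 -0.4 -0.1] w 0.997 t 2.25 y [ 0.001 -0.001 -1.   ] x [0.99  0.138 0.001]
```

```bash
sed -i 's/;AZ=.*/;AZ=.48/' h.py
python3 - <<'E'
from h import *
show([.40,.22,.25],tool(AZ,60))
E
```

```text
togo [-20.   49.6 223. ] [ -20.1 -106.7  -28.6] | now [0.4505 0.0019 0.2998] q [-0.14 -0.1   0.15  1.82 -0.    1.29] F [ 0.8 -0.4 -0.1] w 0.997 t 2.25 y [ 0.001 -0.001 -1.   ] x [0.99  0.138 0.001]
```

Request:
carry_out --pt "1 -0.002 0.005 0.022 -2 -10.5 -3" --pt "1 -0.004 0.01 0.045 -4 -21 -6" --pt "1 -0.006 0.015 0.067 -6 -32 -9" --pt "1 -0.008 0.02 0.09 -8 -43 -12" --pt "1 -0.01 0.025 0.112 -10 -53 -14" --pt "1 -0.012 0.03 0.134 -12 -64 -17" --pt "1 -0.014 0.035 0.156 -14 -75 -20" --pt "1 -0.016 0.04 0.178 -16 -85 -23" --pt "1 -0.018 0.045 0.2 -18 -96 -26" --pt "1 -0.02 0.05 0.223 -20 -106.7 -28.6"

```text
time_s: 3.5
position: [0.3994, 0.2207, 0.2496]
orientation: [-0.288, 0.472, 0.722, -0.417]
contact_force: [0.7, -0.8, -0.6]
grip_width: 1.001
```

Run:
```python
from h import *
show(*grasp(.12))
```

```text
togo [ 53.4 193.1  20.6] [-35.8  -4.1  -2.5] | now [0.3994 0.2207 0.2496] q [ 0.31 -0.73 -0.5   1.29  0.06 -0.07] F [ 0.7 -0.8 -0.6] w 1.001 t 3.5 y [ 0.441  0.208 -0.873] x [-0.39   0.921  0.022]
```

Request:
carry_out --pt "1 0.013 0.048 0.005 -9 -1 -1" --pt "1 0.026 0.096 0.01 -18 -2 -1" --pt "1 0.04 0.144 0.015 -27 -3 -2" --pt "1 0.053 0.193 0.0206 -35.8 -4 -2.5" --pt "1 0.0534 0.193 0.0206 -35.8 -4.1 -2.5" --pt "1 0.0534 0.193 0.0206 -35.8 -4.1 -2.5" --pt "1 0.0534 0.193 0.0206 -35.8 -4.1 -2.5"

```text
time_s: 4.38
position: [0.4711, 0.3257, 0.1246]
orientation: [-0.131, 0.506, 0.824, -0.218]
contact_force: [-0.2, -1.5, 0.5]
grip_width: 1.0
```

Run:
```python
from h import *
show(*grasp(0))
ims=[r.get_image(n) for n in("scene","top")]
p=[]
for im in ims:
    a=im["pixels"][...,::-1].copy()
    P,q=grasp(0);d=q.as_matrix()[:,1]
    o=r.get_obs()["position"]
    for X,c in((o,(0,0,255)),(np.r_[CUP,.068],(0,255,0)),(np.r_[CUP,.006],(255,0,0))):
        u=proj(im,[X])[0];cv2.circle(a,tuple(int(v) for v in u),1,c,-1)
    u=proj(im,[np.r_[CUP,.03]])[0].astype(int);x=min(max(u[0]-80,0),400);y=u[1]-75
    p.append(cv2.resize(a[y:y+150,x:x+130],(390,450),interpolation=cv2.INTER_CUBIC))
cv2.imwrite("pics/pre.png",np.hstack(p))
```

```text
togo [ -7.8 117.9  51.9] [-4.4 -0.  -0.6] | now [0.4711 0.3257 0.1246] q [ 0.51 -0.99 -1.21  0.29 -0.03  0.02] F [-0.2 -1.5  0.5] w 1.0 t 4.38 y [ 0.777  0.393 -0.491] x [-0.454  0.891 -0.004]
```

View pics/pre.png

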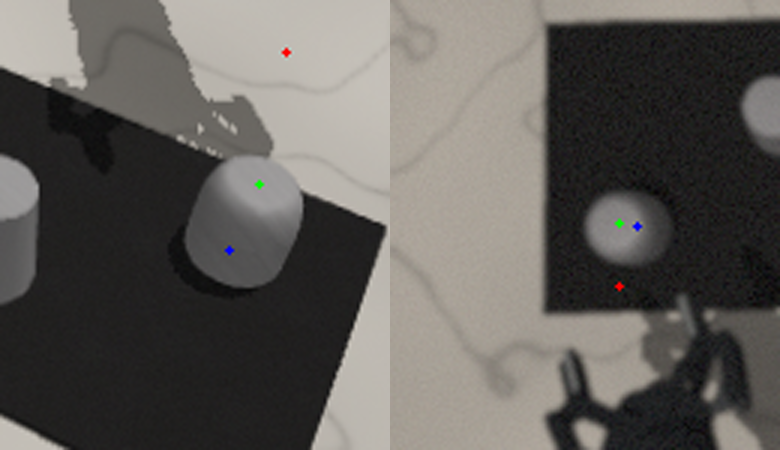

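Both dots sit centred on the cup (dome top and mouth), so the position is good. But j2 and j3 are at their limits, so I fit the arm's kinematics to choose a reachable approach.

```bash
cat > ik.py <<'E'
import numpy as np
from scipy.optimize import least_squares
from scipy.spatial.transform import Rotation as Ro
LO=np.array([-2.91,-.99,-1.21,-2.12,-1.49,-3.14]);HI=np.array([2.91,1.94,1.42,2.29,1.47,3.14])
def fk(q,k):
    h,L1,a,L2,L3,b,s0,c=k
    z1=Ro.from_rotvec([0,0,q[0]])
    up=lambda p:np.array([np.cos(p),0,-np.sin(p)])
    p=q[1]-q[2];e=p+q[3]
    P=np.array([s0,b,h])+L1*np.array([np.sin(q[1]),0,np.cos(q[1])])+a*up(q[1])*0+L2*up(p)+a*np.array([np.sin(p),0,np.cos(p)])+c*up(e)
    R=Ro.from_rotvec([0,e,0])*Ro.from_rotvec([0,0,S5*q[4]])
    P=P+(L3-c)*R.apply([1,0,0])
    # tool at j6=0: x=left, y=forward, z=x cross y = down
    T=z1*R*Ro.from_matrix(np.array([[0,1,0],[1,0,0],[0,0,-1.]]))*Ro.from_rotvec([0,S6*q[5],0])
    return z1.apply(P),T
S5=1;S6=1
data=[([-1.4258,.0487,.0976,1.622,0,1.443],[.1413,-.5049,.2023],[.5639,-.5628,.428,-.4268]),
([-.14,-.1,.15,1.82,0,1.29],[.4505,.0019,.2998],[-.705,.706,.049,-.048]),
([.31,-.73,-.5,1.29,.06,-.07],[.3994,.2207,.2496],[-.288,.472,.722,-.417]),
([.51,-.99,-1.21,.29,-.03,.02],[.4711,.3257,.1246],[-.131,.506,.824,-.218])]
E
python3 - <<'E'
import ik
from ik import *
for s5 in(1,-1):
  for s6 in(1,-1):
    ik.S5,ik.S6=s5,s6
    f=lambda k:np.concatenate([np.r_[(fk(q,np.r_[k,.07])[0]-p)*1000] for q,p,_ in data]+[(k-[.2,.3,0,.3,.2,.065,0])*1])
    s=least_squares(f,[.2,.3,0,.3,.2,.065,0.])
    rot=[np.degrees((fk(q,np.r_[s.x,.07])[1].inv()*Ro.from_quat(np.roll(o,-1))).magnitude()).round(1) for q,p,o in data]
    print(s5,s6,s.x.round(3),s.fun[:12].round(1),rot)
E
```

```text
1 1 [0.217 0.39  0.026 0.501 0.455 0.066 0.004] [-1.  -1.4 -0.5 -1.   1.1 -0.8  0.3  0.5  1.  -0.4 -0.4  0.2] [np.float64(0.0), np.float64(0.2), np.float64(0.4), np.float64(0.5)]
1 -1 [0.217 0.39  0.026 0.501 0.455 0.066 0.004] [-1.  -1.4 -0.5 -1.   1.1 -0.8  0.3  0.5  1.  -0.4 -0.4  0.2] [np.float64(165.4), np.float64(148.0), np.float64(7.9), np.float64(2.1)]
-1 1 [-0.006  0.125  0.208  0.377  0.131  0.069  0.146] [  2.    1.5  11.5   2.8   3.9 -17.8   6.3 -22.1  11.7  -8.3  14.3  -5.5] [np.float64(0.0), np.float64(0.2), np.float64(7.1), np.float64(3.8)]
-1 -1 [-0.006  0.125  0.208  0.377  0.131  0.069  0.146] [  2.    1.5  11.5   2.8   3.9 -17.8   6.3 -22.1  11.7  -8.3  14.3  -5.5] [np.float64(165.4), np.float64(148.0), np.float64(10.6), np.float64(4.3)]
```

```bash
cat >> ik.py <<'E'
KK=np.array([.217,.39,.026,.501,.455,.066,.004,.07])
def ik(p,T,seed=None,n=12):
    best=None;rng=np.random.default_rng(0);m=.03
    for i in range(n):
        q0=np.clip(seed,LO+.04,HI-.04) if (seed is not None and i==0) else np.array([np.arctan2(p[1],p[0])+rng.normal()*.4,*rng.uniform([-.8,-1,-.5,-1.3,-3],[1.2,1.2,1.8,1.3,3])])
        f=lambda q:np.r_[(fk(q,KK)[0]-p)*10,(fk(q,KK)[1].inv()*T).as_rotvec()*3]
        s=least_squares(f,q0,bounds=(LO+m,HI-m),max_nfev=80)
        if best is None or s.cost<best[1]: best=(s.x,s.cost)
        if best[1]<1e-7:break
    return best
E
cat > scan.py <<'E'
from h import tool
from ik import *
import sys
np.set_printoptions(precision=2,suppress=True)
def g(xy,zg,az,e,fl,back):
    T=tool(az,e,fl);return np.r_[xy,zg]+T.as_matrix()[:,1]*(.025-back),T
for nm,xy,zg,es,fls in(("cup",[.5235,.343],.032,(25,35,45),(1,-1)),("board",[.57,-.2],.052,(15,30),(1,-1))):
  for e in es:
    for a in range(-120,121,20):
      for fl in fls:
        az=np.arctan2(xy[1],xy[0])+np.radians(a)
        q,c=ik(*g(xy,zg,az,e,fl,0),n=6)
        if c>1e-5: continue
        q2,c2=ik(*g(xy,zg,az,e,fl,.1),seed=q,n=1)
        print(nm,e,"az",round(np.degrees(az)),fl,q,"pre",c2<1e-5)
E
time python3 scan.py
```

```text
cup 25 az -67 1 [ 0.93  1.03  0.59  1.96 -0.9   2.51] pre True
cup 25 az -67 -1 [ 0.93  1.03  0.59  1.96 -0.9  -0.63] pre True
cup 25 az -47 1 [ 0.99  0.71  0.09  1.43 -1.08  2.09] pre True
cup 25 az -47 -1 [ 0.99  0.71  0.09  1.43 -1.08 -1.05] pre True
cup 25 az -27 1 [ 1.01  0.37 -0.4   0.6  -1.12  1.34] pre True
cup 25 az -27 -1 [ 1.01  0.37 -0.4   0.6  -1.12 -1.8 ] pre True
cup 25 az -7 1 [ 0.93  0.09 -0.8  -0.14 -0.91  0.64] pre True
cup 25 az -7 -1 [ 0.93  0.09 -0.8  -0.14 -0.91 -2.5 ] pre True
cup 25 az 13 1 [ 0.72 -0.14 -1.07 -0.45 -0.44  0.22] pre False
cup 25 az 13 -1 [ 0.72 -0.14 -1.07 -0.45 -0.44 -2.92] pre False
cup 25 az 33 1 [ 0.36 -0.27 -1.18 -0.46  0.2  -0.1 ] pre False
cup 25 az 33 -1 [ 0.36 -0.27 -1.18 -0.46  0.2   3.05] pre False
cup 25 az 53 1 [ 0.05 -0.15 -1.06 -0.27  0.77 -0.47] pre True
cup 25 az 53 -1 [ 0.05 -0.15 -1.06 -0.27  0.77  2.67] pre True
cup 25 az 73 1 [-0.08  0.1  -0.74  0.31  1.09 -1.1 ] pre True
cup 25 az 73 -1 [-0.08  0.1  -0.74  0.31  1.09  2.04] pre True
cup 25 az 93 1 [-0.09  0.44 -0.3   1.14  1.11 -1.91] pre True
cup 25 az 93 -1 [-0.09  0.44
[... 5624 characters left out ...]
.03] pre False
board 30 az 1 1 [-0.87 -0.35 -1.05  0.03  0.73 -0.55] pre True
board 30 az 1 -1 [-0.87 -0.35 -1.05  0.03  0.73  2.6 ] pre True
board 30 az 21 1 [-1.   -0.03 -0.75  0.51  1.01 -1.16] pre True
board 30 az 21 -1 [-1.   -0.03 -0.75  0.51  1.01  1.98] pre True
board 30 az 41 1 [-1.01  0.32 -0.35  1.15  1.03 -1.86] pre True
board 30 az 41 -1 [-1.01  0.32 -0.35  1.15  1.03  1.29] pre True
board 30 az 61 1 [-0.95  0.62  0.06  1.64  0.9  -2.33] pre True
board 30 az 61 -1 [-0.95  0.62  0.06  1.64  0.9   0.82] pre True
board 30 az 81 1 [-0.86  0.89  0.47  1.99  0.72 -2.61] pre True
board 30 az 81 -1 [-0.86  0.89  0.47  1.99  0.72  0.53] pre True
real	0m28.157s
user	0m28.471s
sys	0m0.247s
```

```bash
cat >> h.py <<'E'
AZ=np.radians(-15)
def grasp(back,e=27,zg=.032):
    q=tool(AZ,e);d=q.as_matrix()[:,1];return np.r_[CUP,zg]+d*(.025-back),q
def rel(up,az=-70,e=15,c=(.565,-.22),zg=.052,roll=0):
    q=tool(np.radians(az),e,-1,roll);return np.r_[c,zg+up]+q.as_matrix()[:,1]*.025,q
E
python3 - <<'E'
from h import *
from ik import ik
for b in(.17,.1,0): print(b,*ik(*grasp(b)))
for u in(.15,0): print(u,*ik(*rel(u)))
show(*grasp(.17))
E
```

```text
0.17 [ 1.28614119  0.08008045 -0.52407816  0.92181472 -1.09904509  1.52048593] 6.232124701541744e-23
0.1 [ 1.15210453  0.08702431 -0.60027779  0.58594134 -1.07599451  1.23550394] 3.1286754663087915e-21
0 [ 0.96698672  0.17375117 -0.64252657  0.17238414 -0.9961812   0.90579011] 2.317375205583941e-31
0.15 [ 0.09052515 -0.07015461 -0.66734126  0.21165779 -1.20495304 -2.36697328] 4.188044927208095e-26
0 [ 0.09052515  0.25209559 -0.71883621 -0.16208736 -1.20495304 -2.36697328] 2.6002266044165245e-18
togo [ 78.2 -23.2  43.8] [-2.2 20.  36.9] | now [0.4713 0.3258 0.1249] q [ 0.51 -0.99 -1.21  0.29 -0.03  0.02] F [0.5 0.1 0.2] w 1.001 t 4.47 y [ 0.777  0.394 -0.491] x [-0.454  0.891 -0.004]
```

Request:
carry_out --pt "1 0.015 -0.01 0.005 0 4 7.4" --pt "1 0.03 -0.02 0.01 -1 8 14.8" --pt "1 0.045 -0.023 0.018 -1 12 22" --pt "1 0.06 -0.023 0.027 -2 16 29.5" --pt "1 0.078 -0.023 0.044 -2 20 36.9" --pt "1 0.078 -0.023 0.044 -2 20 36.9" --pt "1 0.078 -0.023 0.044 -2 20 36.9" --pt "1 0.078 -0.023 0.044 -2.2 20 36.9"

```text
time_s: 5.48
position: [0.399, 0.3755, 0.0972]
orientation: [-0.185, 0.771, 0.592, -0.142]
contact_force: [0.1, -0.6, -0.5]
grip_width: 1.002
```

Run:
```python
from h import *
show(*grasp(.08))
show(*grasp(0))
```

```text
togo [ 0.8 89.2 -0.3] [ 0.   0.1 -0. ] | now [0.399  0.3755 0.0972] q [ 1.2  -0.   -0.56  0.81 -1.09  1.34] F [ 0.1 -0.6 -0.5] w 1.002 t 5.47 y [ 0.861 -0.231 -0.454] x [ 0.259  0.966 -0.001]
togo [  0.9 169.2  -0.3] [ 0.   0.1 -0. ] | now [0.399  0.3755 0.0972] q [ 1.2  -0.   -0.56  0.81 -1.09  1.34] F [ 0.1 -0.6 -0.5] w 1.002 t 5.47 y [ 0.861 -0.231 -0.454] x [ 0.259  0.966 -0.001]
```

Request:
carry_out --pt "1 0 0.03 0 0 0 0" --pt "1 0.001 0.06 0 0 0 0" --pt "1 0.001 0.09 0 0 0 0" --pt "1 0.001 0.115 0 0 0 0" --pt "1 0.001 0.115 0 0 0 0"

```text
time_s: 6.1
position: [0.4986, 0.3467, 0.0447]
orientation: [-0.185, 0.772, 0.591, -0.142]
contact_force: [-0.3, 0.1, -0.3]
grip_width: 1.004
```

Run:
```python
from h import *
show(*grasp(0))
p=[]
for n in("scene","top"):
    im=r.get_image(n);a=im["pixels"][...,::-1].copy()
    u=proj(im,[np.r_[CUP,.03]])[0].astype(int);x=min(max(u[0]-75,0),430);y=u[1]-75
    p.append(cv2.resize(a[y:y+150,x:x+130],(390,450),interpolation=cv2.INTER_CUBIC))
cv2.imwrite("pics/pre2.png",np.hstack(p))
```

```text
togo [ 3. 53. -0.] [ 0.   0.  -0.2] | now [0.4986 0.3467 0.0447] q [ 0.98  0.04 -0.68  0.3  -1.01  0.94] F [-0.3  0.1 -0.3] w 1.004 t 6.1 y [ 0.86  -0.234 -0.454] x [ 0.262  0.965 -0.002]
```

View pics/pre2.png

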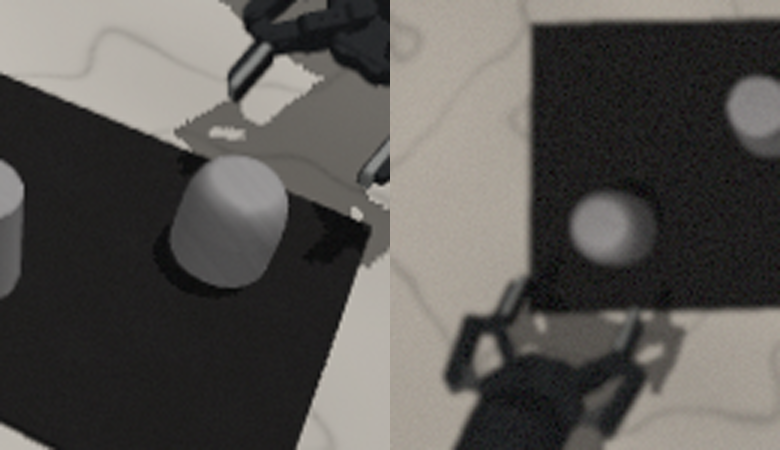

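Request:
carry_out --pt "1 0 0.02 0 0 0 0" --pt "1 0 0.04 0 0 0 0" --pt "1 0 0.054 0 0 0 0" --pt "1 0 0.054 0 0 0 0" --pt "1 0 0.054 0 0 0 0"

```text
time_s: 6.82
position: [0.5443, 0.3369, 0.0221]
orientation: [-0.185, 0.772, 0.592, -0.142]
contact_force: [-0.3, 0.6, 0.1]
grip_width: 1.0
```

Run:
```python
from h import *
show(*grasp(0))
p=[]
for n in("scene","top"):
    im=r.get_image(n);a=im["pixels"][...,::-1].copy()
    u=proj(im,[np.r_[CUP,.03]])[0].astype(int);x=min(max(u[0]-60,0),430);y=u[1]-60
    p.append(cv2.resize(a[y:y+110,x:x+100],(400,440),interpolation=cv2.INTER_CUBIC))
cv2.imwrite("pics/pre3.png",np.hstack(p))
```

```text
togo [0.5 1.2 1. ] [ 0.1 -0.   0. ] | now [0.5443 0.3369 0.0221] q [ 0.89  0.1  -0.69  0.1  -0.95  0.8 ] F [-0.3  0.6  0.1] w 1.0 t 6.83 y [ 0.861 -0.231 -0.453] x [0.259 0.966 0.   ]
```

View pics/pre3.png

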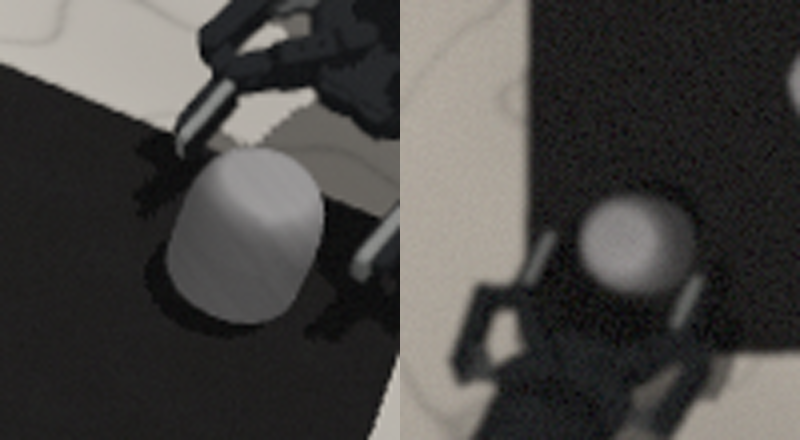

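Run:
```python
from h import *
o=r.get_obs();R=Ro.from_quat(np.roll(o["orientation"],-1)).as_matrix()
for n in("scene","top"):
    im=r.get_image(n)
    u=proj(im,[np.r_[CUP,.03]])[0].astype(int);x=min(max(u[0]-60,0),430);y=u[1]-60
    P=[o["position"]-R[:,1]*b+R[:,0]*s for b in(0.013,.032) for s in(.0425,-.0425)]+[np.r_[CUP,.006],np.r_[CUP,.068]]
    print(n,((proj(im,P)-[x,y])*4).round())
```

```text
scene [[308. 315.]
 [149. 200.]
 [335. 282.]
 [176. 170.]
 [228. 275.]
 [264. 187.]]
top [[183. 207.]
 [313. 245.]
 [171. 232.]
 [302. 271.]
 [251. 243.]
 [225. 237.]]
```

Run:
```python
from h import *
o=r.get_obs();R=Ro.from_quat(np.roll(o["orientation"],-1)).as_matrix()
A={}
for n in("scene","top"):
    im=r.get_image(n);u=proj(im,[np.r_[CUP,.03]])[0].astype(int);A[n]=(im,min(max(u[0]-60,0),430),u[1]-60)
def tri(a,b):
    M=[];v=[]
    for n,p in(("scene",a),("top",b)):
        im,x,y=A[n];c,d=ray(im,[x+p[0]/4,y+p[1]/4]);d/=np.linalg.norm(d);Q=np.eye(3)-np.outer(d,d);M.append(Q);v.append(Q@c)
    return np.linalg.lstsq(np.vstack(M),np.hstack(v),rcond=None)[0]
for a,b in(((180,152),(297,282)),((357,275),(150,235))):
    X=tri(a,b);print(X.round(4),"tool axes mm",(R.T@(X-o["position"])*1000).round(1))
im=A["top"][0];c=A["top"][1:];a=im["pixels"][...,::-1].copy()
cv2.imwrite("pics/t4.png",np.hstack([cv2.resize(np.clip(A[n][0]["pixels"][A[n][2]-10:A[n][2]+100,A[n][1]-10:A[n][1]+90,::-1].astype(float)*2.2,0,255).astype(np.uint8),(400,440),interpolation=cv2.INTER_CUBIC) for n in A]))
```

```text
[0.499  0.303  0.0423] tool axes mm [-44.5 -40.6  -2.4]
[0.5254 0.3937 0.045 ] tool axes mm [ 50.  -40.   -5.6]
```

View pics/t4.png

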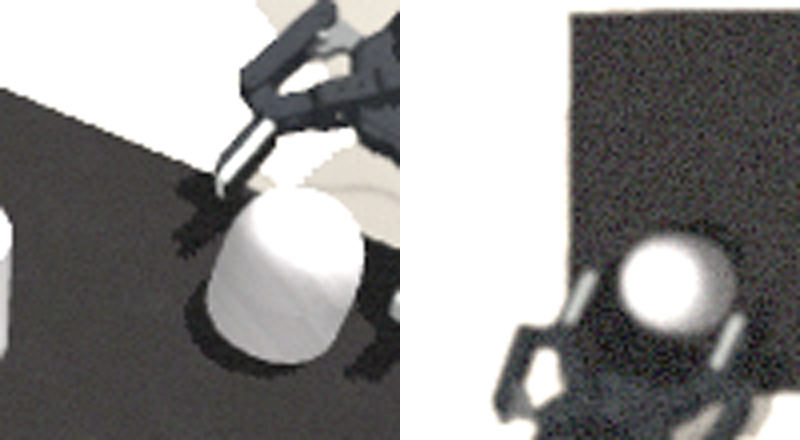

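Request:
carry_out --pt "1 -0.001 0.009 0.001 0 0 0" --pt "1 -0.002 0.018 0.002 0 0 0" --pt "1 -0.002 0.027 0.002 0 0 0" --pt "1 -0.002 0.027 0.002 0 0 0" --pt "1 -0.002 0.027 0.002 0 0 0"

```text
time_s: 7.75
position: [0.5664, 0.3284, 0.0073]
orientation: [-0.185, 0.772, 0.592, -0.142]
contact_force: [0.5, 0.0, -0.1]
grip_width: 1.001
```

Run:
```python
from h import *
show(*grasp(0))
L=[]
for n in("scene","top"):
    im=r.get_image(n);u=proj(im,[np.r_[CUP,.03]])[0].astype(int);x,y=min(max(u[0]-60,0),430),u[1]-60
    print(n,x,y)
    L.append(cv2.resize(np.clip(im["pixels"][y:y+110,x:x+100,::-1].astype(float)*1.8,0,255).astype(np.uint8),(400,440),interpolation=cv2.INTER_CUBIC))
cv2.imwrite("pics/t5.png",np.hstack(L))
```

```text
togo [  2.9 -26.5  -1.5] [ 0.  0. -0.] | now [0.5664 0.3284 0.0073] q [ 0.85  0.15 -0.69  0.01 -0.92  0.74] F [ 0.5  0.  -0.1] w 1.001 t 7.75 y [ 0.861 -0.231 -0.453] x [ 0.259  0.966 -0.   ]
scene 385 219
top 85 163
```

View pics/t5.png

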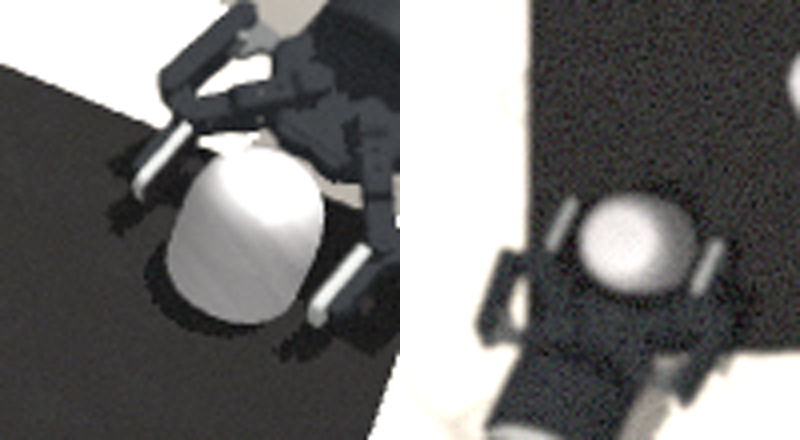

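Request:
carry_out --pt "1 0 0.001 0.003 0 0 0" --pt "1 0 0.001 0.007 0 0 0" --pt "1 0 0.001 0.007 0 0 0" --pt "0 0 0.001 0.007 0 0 0" --pt "0 0 0.001 0.007 0 0 0" --pt "0 0 0.001 0.007 0 0 0" --pt "0 0 0.001 0.007 0 0 0" --pt "0 0 0.001 0.007 0 0 0" --pt "0 0 0.001 0.007 0 0 0" --pt "0 0 0.001 0.007 0 0 0"

```text
time_s: 9.1
position: [0.5644, 0.3299, 0.0014]
orientation: [-0.185, 0.771, 0.592, -0.141]
contact_force: [0.3, 3.0, 1.0]
grip_width: 0.673
```

Run:
```python
from h import *
show(*grasp(0))
L=[]
for n in("scene","top"):
    im=r.get_image(n);x,y=dict(scene=(385,219),top=(85,163))[n]
    L.append(cv2.resize(np.clip(im["pixels"][y:y+110,x:x+100,::-1].astype(float)*1.8,0,255).astype(np.uint8),(400,440),interpolation=cv2.INTER_CUBIC))
cv2.imwrite("pics/t6.png",np.hstack(L))
```

```text
togo [  2.1 -27.1  -7.8] [ 0.1 -0.   0. ] | now [0.5644 0.3299 0.0014] q [ 0.85  0.16 -0.69  0.   -0.93  0.74] F [0.3 3.  1. ] w 0.673 t 9.1 y [ 0.861 -0.23  -0.453] x [0.259 0.966 0.001]
```

View pics/t6.png

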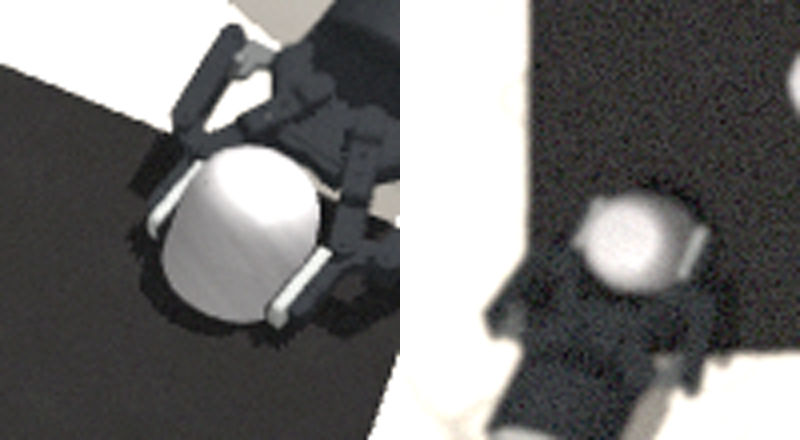

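Gripped: width 0.673 (about 57–60 mm), pads at both sides of the cup. Lift next.

Request:
carry_out --pt "0 0 -0.005 -0.009 0 0 0" --pt "0 0 -0.014 -0.027 0 0 0" --pt "0 0 -0.027 -0.054 0 0 0" --pt "0 0 -0.041 -0.08 0 0 0" --pt "0 0 -0.054 -0.107 0 0 0" --pt "0 0 -0.068 -0.134 0 0 0" --pt "0 0 -0.082 -0.161 0 0 0" --pt "0 0 -0.082 -0.161 0 0 0"

```text
time_s: 10.2
position: [0.5649, 0.3301, 0.1854]
orientation: [-0.185, 0.772, 0.592, -0.139]
contact_force: [0.4, -0.3, -2.3]
grip_width: 0.675
```

```bash
cat >> h.py <<'E'
def rel(up,az=-70,e=15,c=(.565,-.22),zg=.053,roll=0,fl=-1):
    q=tool(np.radians(az),e,fl,roll);return np.r_[c,zg+up]+q.as_matrix()[:,1]*.048,q
E
python3 - <<'E'
from h import *
from ik import ik
np.set_printoptions(precision=3,suppress=True)
s=r.get_obs()["joint_positions"]
for nm,P in dict(mid=rel(.15,-42,20,(.58,.06),roll=90),mid2=rel(.15,-42,20,(.58,.06),roll=-90),B=rel(.12),C=rel(0)).items():
    q,c=ik(*P,seed=s);print(nm,P[0],q,c);s=q if nm!="mid" else s
    if nm<"n" and nm[0]=="m": show(*P)
im=r.get_image("top");u=proj(im,[r.get_obs()["position"]])[0].astype(int)
E
```

```text
mid [0.614 0.03  0.187] [ 0.517 -0.157 -0.688  0.327 -1.101 -0.771] 4.137138261786831e-31
togo [-277.4  110.3  -58.6] [ 13.9 -77.9  24.2] | now [0.565 0.33  0.185] q [ 0.85 -0.16 -0.57  0.44 -0.93  0.74] F [ 0.4 -0.3 -2.3] w 0.675 t 10.2 y [ 0.863 -0.229 -0.451] x [0.259 0.966 0.005]
mid2 [0.614 0.03  0.187] [ 0.517 -0.157 -0.688  0.327 -1.101  2.371] 1.3841024927770075e-19
togo [-277.4  110.3  -58.6] [-25.4  98.7  14.6] | now [0.565 0.33  0.185] q [ 0.85 -0.16 -0.57  0.44 -0.93  0.74] F [ 0.4 -0.3 -2.3] w 0.675 t 10.2 y [ 0.863 -0.229 -0.451] x [0.259 0.966 0.005]
B [ 0.581 -0.264  0.161] [ 0.044 -0.003 -0.696  0.035 -1.171 -2.454] 1.3131849401790844e-20
C [ 0.581 -0.264  0.041] [ 0.044  0.274 -0.72  -0.266 -1.171 -2.454] 4.135060564476446e-20
```

Request:
carry_out --pt "0 -0.028 0.011 -0.006 1.4 -7.8 2.4" --pt "0 -0.055 0.022 -0.012 2.8 -15.6 4.8" --pt "0 -0.083 0.033 -0.018 4.2 -23.4 7.3" --pt "0 -0.111 0.044 -0.023 5.6 -31.2 9.7" --pt "0 -0.139 0.055 -0.029 7 -39 12.1" --pt "0 -0.166 0.066 -0.035 8.3 -46.7 14.5" --pt "0 -0.194 0.077 -0.041 9.7 -54.5 16.9" --pt "0 -0.222 0.088 -0.047 11.1 -62.3 19.4" --pt "0 -0.25 0.099 -0.053 12.5 -70 21.8" --pt "0 -0.277 0.11 -0.059 13.9 -77.9 24.2"

```text
time_s: 11.5
position: [0.6114, 0.0278, 0.1804]
orientation: [-0.172, -0.581, -0.394, 0.691]
contact_force: [0.0, 0.4, -3.9]
grip_width: 0.674
```

Run:
```python
from h import *
show(*rel(.12))
```

```text
togo [-37.3 169.6 236.8] [ 24.  -78.9 -16.6] | now [0.6114 0.0278 0.1804] q [ 0.43 -0.25 -0.75  0.25 -1.04 -0.91] F [ 0.   0.4 -3.9] w 0.674 t 11.5 y [ 0.695 -0.631 -0.345] x [-0.266  0.22  -0.939]
```

Request:
carry_out --pt "0 -0.004 0.017 0.024 2.4 -7.9 -1.7" --pt "0 -0.007 0.034 0.047 4.8 -15.8 -3.3" --pt "0 -0.011 0.051 0.071 7.2 -23.7 -5" --pt "0 -0.015 0.068 0.095 9.6 -31.6 -6.6" --pt "0 -0.019 0.085 0.118 12 -39.5 -8.3" --pt "0 -0.022 0.102 0.142 14.4 -47.3 -10" --pt "0 -0.026 0.119 0.166 16.8 -55.2 -11.6" --pt "0 -0.03 0.136 0.189 19.2 -63.1 -13.3" --pt "0 -0.034 0.153 0.213 21.6 -71 -14.9" --pt "0 -0.037 0.17 0.237 24 -78.9 -16.6"

```text
time_s: 12.75
position: [0.579, -0.2648, 0.1565]
orientation: [-0.172, 0.028, -0.129, 0.976]
contact_force: [-0.3, -0.3, -3.2]
grip_width: 0.671
```

Run:
```python
from h import *
show(*rel(.02))
for n in("scene","top"):
    im=r.get_image(n)
    for d in r.trace(im,"cup")[:1]:
        g=d["region"];ys,xs=np.nonzero(g);print(n,d["conf"],d["xy"],at(im,d["xy"],.17).round(3))
    u=proj(im,[[.565,-.22,.1]])[0].astype(int)
    a=im["pixels"][u[1]-75:u[1]+75,u[0]-65:u[0]+65,::-1]
    globals()[n]=cv2.resize(a,(390,450),interpolation=cv2.INTER_CUBIC)
cv2.imwrite("pics/t7.png",np.hstack([scene,top]))
```

```text
togo [ -3.1  24.5 -92.7] [0.1 0.5 0.1] | now [ 0.579  -0.2648  0.1565] q [-0.04 -0.09 -0.77 -0.06 -1.1  -2.59] F [-0.3 -0.3 -3.2] w 0.671 t 12.75 y [ 0.328 -0.908 -0.261] x [-0.939 -0.343  0.01 ]
scene 0.69 [191.2, 119.9] [ 0.547 -0.231  0.17 ]
top 0.9 [379.6, 209.6] [ 0.56  -0.211  0.17 ]
```

View pics/t7.png

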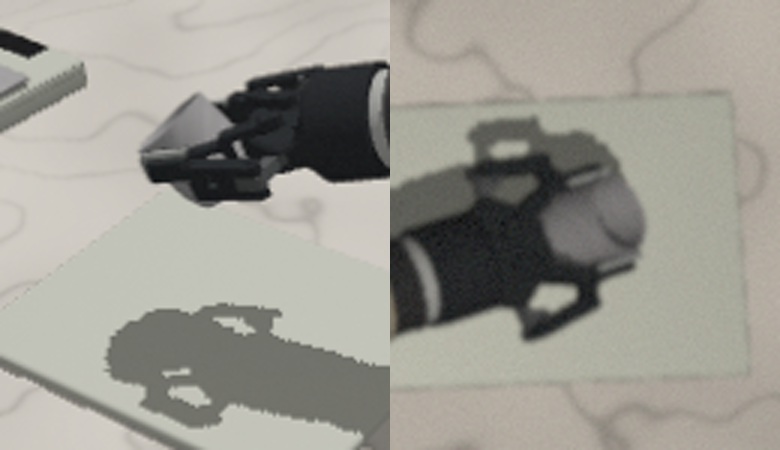

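The cup is held mouth-up at a tilt above the middle of the board (top ≈ (605,225) in the crop). Lower now, then find contact gently.

Request:
carry_out --pt "0 0 0.006 -0.023 0 0 0" --pt "0 0 0.012 -0.046 0 0 0" --pt "0 0 0.018 -0.069 0 0 0" --pt "0 0 0.024 -0.088 0 0 0" --pt "0 0 0.025 -0.092 0 0 0" --pt "0 0 0.025 -0.092 0 0 0"

```text
time_s: 13.7
position: [0.5787, -0.2636, 0.0609]
orientation: [-0.172, 0.025, -0.13, 0.976]
contact_force: [1.0, 0.3, -2.7]
grip_width: 0.671
```

Request:
carry_out --pt "0 0 0.001 -0.003 0 0 0" --pt "0 0 0.0015 -0.006 0 0 0" --pt "0 0 0.0025 -0.01 0 0 0" --pt "0 0 0.0025 -0.01 0 0 0" --pt "0 0 0.0025 -0.01 0 0 0"

```text
time_s: 14.32
position: [0.5785, -0.2635, 0.0505]
orientation: [-0.172, 0.025, -0.13, 0.976]
contact_force: [0.3, 0.1, -3.1]
grip_width: 0.675
```

Request:
carry_out --pt "0 0 0.001 -0.002 0 0 0" --pt "0 0 0.001 -0.004 0 0 0" --pt "0 0 0.001 -0.004 0 0 0"

```text
time_s: 14.7
position: [0.5783, -0.2634, 0.0459]
orientation: [-0.172, 0.025, -0.13, 0.976]
contact_force: [0.3, -0.1, -3.3]
grip_width: 0.678
```

Request:
carry_out --pt "0 0 0.0005 -0.002 0 0 0" --pt "0 0 0.001 -0.003 0 0 0" --pt "0 0 0.001 -0.003 0 0 0"

```text
time_s: 15.08
position: [0.5788, -0.2638, 0.0444]
orientation: [-0.171, 0.024, -0.129, 0.976]
contact_force: [-2.3, 2.3, 3.1]
grip_width: 0.676
```

Request:
carry_out --pt "0 0 0.0005 -0.001 0 0 0" --pt "0 0 0.0005 -0.002 0 0 0" --pt "0 0 0.0005 -0.002 0 0 0"

```text
time_s: 15.45
position: [0.579, -0.2642, 0.0444]
orientation: [-0.17, 0.022, -0.128, 0.977]
contact_force: [-3.8, 2.5, 6.1]
grip_width: 0.675
```

Run:
```python
from h import *
for n in("scene","top"):
    im=r.get_image(n)
    u=proj(im,[[.565,-.2,.04]])[0].astype(int)
    a=im["pixels"][u[1]-50:u[1]+50,u[0]-45:u[0]+55,::-1]
    globals()[n]=cv2.resize(np.clip(a.astype(float)*1.4,0,255).astype(np.uint8),(400,400),interpolation=cv2.INTER_CUBIC)
cv2.imwrite("pics/t8.png",np.hstack([scene,top]))
```

```text
(no output)
```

View pics/t8.png

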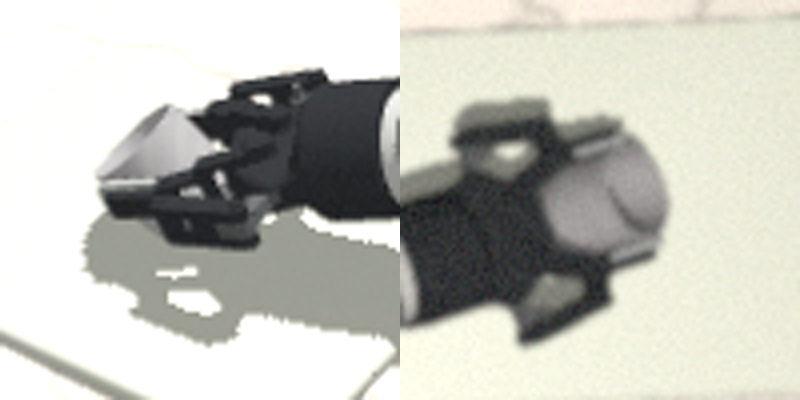

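Request:
carry_out --pt "1 0 0 0 0 0 0" --pt "1 0 -0.01 0 0 0 0" --pt "1 0 -0.04 0 0 0 0" --pt "1 0 -0.08 0 0 0 0" --pt "1 0 -0.11 0 0 0 0" --pt "1 0 -0.11 0 0 0 0" --pt "1 0 -0.11 0 0 0 0" --pt "1 0 -0.11 0 0 0 0"

```text
time_s: 16.55
position: [0.5425, -0.165, 0.072]
orientation: [-0.17, 0.023, -0.128, 0.977]
contact_force: [-0.0, -0.2, -0.6]
grip_width: 1.001
```

Run:
```python
from h import *
show(*rel(.1))
ims=[]
for n in("scene","top"):
    im=r.get_image(n);ims.append(im)
    for d in r.trace(im,"cup")[:1]:
        ys,xs=np.nonzero(d["region"]);print(n,d["conf"],d["xy"],at(im,d["xy"],.045).round(3),xs.min(),xs.max(),ys.min(),ys.max())
    u=proj(im,[[.565,-.17,.04]])[0].astype(int)
    a=im["pixels"][u[1]-65:u[1]+65,u[0]-65:u[0]+65,::-1]
    globals()[n]=cv2.resize(a,(400,400),interpolation=cv2.INTER_CUBIC)
cv2.imwrite("pics/t9.png",np.hstack([scene,top]))
for n,x0 in dict(mould=[.62,.215,.006],bowl=[.59,.095,.006]).items():
    x,f=fit(n,ims,x0);print(n,x.round(4),abs(f).max().round(1))
```

```text
togo [-2.8 84.5 93.6] [-0.  -0.   0.3] | now [ 0.5425 -0.165   0.072 ] q [ 0.18  0.08 -0.74  0.21 -1.26 -2.14] F [-0.  -0.2 -0.6] w 1.001 t 16.55 y [ 0.326 -0.91  -0.258] x [-0.941 -0.337  0.001]
scene 0.84 [212.3, 175.7] [ 0.55  -0.185  0.045] 197 224 158 192
top 0.62 [359.7, 216.3] [ 0.554 -0.187  0.045] 346 371 204 227
mould [0.6207 0.2207 0.0108] 1.7
bowl [0.5931 0.0888 0.0123] 1.2
```

View pics/t9.png

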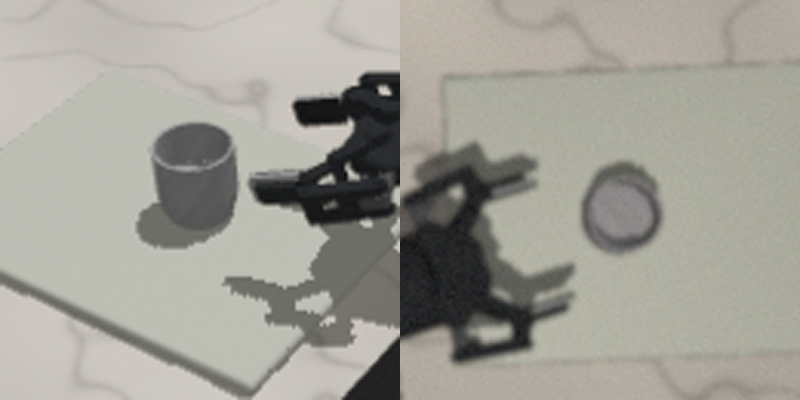

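Cup stands mouth-up mid-board at about (0.552, -0.186). I'll withdraw upward, let it settle, check again and hand in.

Request:
carry_out --pt "1 0 -0.01 0.02 0 0 0" --pt "1 0 -0.02 0.045 0 0 0" --pt "1 0 -0.03 0.07 0 0 0" --pt "1 0 -0.03 0.07 0 0 0" --pt "1 0 -0.03 0.07 0 0 0" --pt "1 0 -0.03 0.07 0 0 0" --pt "1 0 -0.03 0.07 0 0 0" --pt "1 0 -0.03 0.07 0 0 0"

```text
time_s: 17.95
position: [0.5389, -0.1543, 0.1472]
orientation: [-0.17, 0.023, -0.128, 0.977]
contact_force: [-0.7, -0.2, -0.2]
grip_width: 1.003
```

Run:
```python
from h import *
for n in("scene","top"):
    im=r.get_image(n)
    for d in r.trace(im,"cup")[:1]:
        ys,xs=np.nonzero(d["region"]);print(n,d["conf"],d["xy"],at(im,d["xy"],.045).round(3),xs.min(),xs.max(),ys.min(),ys.max())
o=r.get_obs();print(o["time_s"],o["contact_force"],o["position"])
print(r.close_job())
```

```text
scene 0.73 [209.3, 174.9] [ 0.552 -0.192  0.045] 197 224 157 192
top 0.83 [358.7, 215.1] [ 0.557 -0.185  0.045] 346 372 203 227
18.15 [ 0.28741731  0.83481465 -0.22668803] [ 0.53923148 -0.15418892  0.14792779]
the job is handed in; nothing more can be done
None
```

The round-bottomed cup now stands mouth-up near the middle of the white board, at about (0.555, -0.188), and the job is handed in. The clock read 18.15 s.

I gripped it from the side with the tool 27° below horizontal. I lifted it, rolled it over while carrying it to the board, and lowered it until I felt 3–6 N of contact. Then I opened the fingers and drew back while it rolled upright.

**Last checks:**
- **Cup:** both cameras show it upright. Its outline stayed within 1 pixel between two looks about 1.4 s apart.
- **Gripper:** open, clear of the cup, with contact force near zero.
- **Mould and bowl:** they measured within about 1–2 mm of their starting positions, which is within camera error. I took that reading just after letting go, before the final withdrawal.

**What disagreed:**
- The fingertips appeared about 27 mm farther behind the reported tool point than the description gives. I placed the grasp by the images instead.
- All three vessels measured about 6 mm higher than the mat should put them, so I found the board by contact force rather than by measured height.
- My first straight-ahead approach ran into the limits of joints 2 and 3, so I switched to approaching from the side.

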